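# Pin the coupling hub and hold its knurled lock collar home

## Robot

A 6-joint arm with a two-finger parallel gripper is mounted at the origin on the work surface; the furniture and walls round the work are solid. World frame = base frame: x ahead of the robot, y to its left, z up, the work surface at z = 0. Lengths are in mm, angles in rad, forces in N, time in s.
With the tool pointing down it reaches from about 375 to 750 mm from the base axis. Payload 9 kg.
Tool frame: the origin (TCP) lies midway between the tips of the shut fingers; the grasp point (between the pads) lies 19 mm behind it; x points along the fingers, z is the direction in which the jaws open and shut, and the axes are right-handed (so a half turn about x gives the same grasp; the last joint's range is limited). The gripper opens to 85 mm and grips with 20 to 120 N. Pads are 22 mm wide; open, the fingers measure 114 mm over their backs; the gripper's body (76 mm by 85 mm) begins 54 mm behind the grasp point. The pads swing forward as they close: fully open they stand 13 mm farther back than shut.
Start: joints at [0.939, 0.104, 0.097, 1.564, 0, 1.353], TCP at [241.263, 549.39, 231.331] pointing down, gripper open.
Joint ranges: [-2.99, 2.99], [-0.84, 1.86], [-1.1, 1.16], [-1.84, 2.11], [-1.51, 1.56], [-3.14, 3.14]. Speed limits (rad/s): [2.22, 2.22, 2.57, 3.14, 3.14, 3.14].

## Interface

Orientations are given as a unit quaternion [w, x, y, z].
In Python, from bench import env gives the robot as it stands. The module is installed in compiled form; this text tells all that it offers. Calls block until the motion is done:
- env.move_ptp(position, orientation): joint-space move of the TCP to a pose.
- env.servo_line(position, ori=None, vel=150): straight line of the TCP; ori=None keeps the orientation; vel is the mean speed in mm/s.
- env.move_joints(angles): joint-space move.
- env.release() and env.close_gripper(squeeze=None): open the fingers fully, or close them until they stop; squeeze is the grip in N (None keeps the last).
- env.wait(seconds).
- env.solve_ik(position, orientation): joint angles nearest the present ones, or None.
- env.get_state(): the state.
- env.grab_frame(name): name is "scene" or "side" or "wrist"; returns (picture, depth): 480x640x3 uint8, red, green, blue; 480x640 float32, mm along the optical axis (not along the pixel's ray), 0 where there is no reading.
- env.get_calibration(name): a dict with "intrinsics" (3x3 intrinsics, pixels), "D" ([k1, k2, p1, p2, k3] as OpenCV has them; the pictures are not rectified), "pose" (4x4, takes a point from camera to world coordinates). Camera axes: x right, y down, z forward; pixel columns grow to the right and rows downward; lengths in mm; the calibration is good to about 2 mm. A picture is of the moment at which its call begins: read the wrist's pose just before it. get_calibration takes no time and is no camera call; for the wrist camera it gives the pose at the moment of the call.
A pose or a line that the arm cannot do raises env.MotionError and nothing moves.
- env.job_done(): hands the job in, once; it reports no verdict.
The state is a dict: "clock": time; "joint_positions": joint angles; "joint_vel": joint speeds; "tau": joint torques, N m; "ee_pos": TCP position; "tool_rot": TCP orientation; "wrist_force": force on the tool from outside, world axes, zero at the start; "wrist_torque": the same for the moment, N m; "opening": finger opening in mm.
Only numpy, scipy, OpenCV 4.12 (cv2) and the standard library are available. Lean on these libraries where they do the work, as an engineer would, in place of code of your own. Each camera call takes 0.05 s, during which the arm holds its last target. There are 200 camera calls.

## Task

Put the loose brass pin all the way down into the hole that goes through the brass disc and the steel hub beneath it. Then set the knurled collar over the hub, turn it until one of its hidden keyways drops over the pin, and push it fully home against the spring ring. Finish still holding the collar pushed home (it springs up if let go), and leave the other things on the bench alone.

Things in the scene. Friction and masses are not known exactly. Their poses are not given: they have to be found in the camera images.
- hub_top (a point): centre of the flat top of the coupling hub, a fixed round post of 50 mm diameter (brass disc, 12 mm thick, on a steel hub) that stands on a green 120 x 120 x 12 mm base plate screwed to the bench; the top is 57 mm above the bench, its rim is chamfered 2.5 mm; z up
- pin_hole (a point): mouth of the pin hole in the top of the hub, 11 mm off the hub's centre along the hub's x axis; vertical, 12 mm diameter, chamfered, 36 mm deep (through the brass disc and the steel below). The pin, fully in, stands 14 mm proud of the hub's top
- lift_ring (a joint): dark steel spring ring (63 mm outside) round the foot of the hub: 0 is up, grows to 0.008 m as the collar's skirt presses it when home. Takes about 1.6 N to start and 8 N fully down; lifts the released collar by 6 to 7 mm, not off the hub
- pin_mid (a point): middle of the loose brass pin, 10 mm diameter, 50 mm long, 40 g, chamfered at its foot. It starts upright in a fixed grey stand (56 x 56 mm foot, 28 mm high) with its foot 12 mm above the bench, so that its upper 34 mm stand clear of the stand; z along the pin, up
- collar_grip (a point): point on the knurled collar's axis, 54 mm above its lower rim, at the place to grip (60 mm across, 61 over the knurling). While its web rests on the pin this point is 28 mm above the hub's top; home, with the pin in a keyway and the web on the hub's top, 14 mm above it; the spring ring is met 8 mm before home. Its axes do not tell where the keyways lie
- collar: the collar: grey metal cap with dark knurling, 66 mm high, 0.2 to 0.33 kg, stands open side down. Origin at its lower rim. Skirt bore 52.5 mm, 40 mm deep; above it inside a 16 mm thick web with three keyways, 120 degrees apart, 12.5 mm wide, run out from the centre. Nothing outside shows them: feel for them by turning either way with light downward pushes (120 degrees always passes one)
- oil_seal: bystander: copper-coloured seal ring, 67 mm wide, 16 mm high, lying at the far right; leave alone
- spider_gear_0: bystander: small dark bevel gear, 56 mm wide, 26 mm high, behind the hub to the left; leave alone
- ratchet: bystander: ratchet handle 215 mm long lying at the far left; leave alone. Left of it, beside the bench, stands a fixed gearbox casing up to 0.23 m above the bench top: pass over it or clear of it
- bearing_cone: bystander: roller bearing cone, 66 mm wide, 30 mm high, behind the hub to the right; leave alone
There are look-alikes about, which are no part of the job. Several things have the shape of the collar; the one meant has the colours described above.

How it is judged (in metres and radians):
On the way, in this order (a step that is already met when the one before it is completed fails the run):
1. the pin is down in the hub's hole before the collar goes on (z of pin_mid in the frame of pin_hole below -0.008 m and horizontal distance between pin_mid and pin_hole below 0.004 m and horizontal distance between collar and hub_top above 0.06 m), for 0.2 s.
2. the collar sits on the hub and has dropped over the pin (z of collar_grip in the frame of hub_top below 0.0245 m and horizontal distance between collar and hub_top below 0.006 m), for 0.1 s.
At the end, for the whole second after the job is handed in: The pin is within 3 mm of fully down in its hole (within 4 mm sideways); the collar is over it, upright within 0.1 rad, centred within 5 mm, within 3 mm of home with the spring ring pressed at least 5 mm, at rest, and the gripper is still on it, holding it down (z of pin_mid in the frame of pin_hole below -0.008 m and horizontal distance between pin_mid and pin_hole below 0.004 m and z of collar_grip in the frame of hub_top below 0.017 m and horizontal distance between collar_grip and hub_top below 0.005 m and angle between collar's own z axis and vertical below 0.1 rad and value of joint lift_ring above 0.005 m and contact force between the fingers and collar above 1 N and linear speed of collar below 0.02 m/s); the arm keeps its last pose, push and grip.
It fails at once if a bystander is shoved by more than 3 cm (distance of any of oil_seal, spider_gear_0, ratchet, bearing_cone from where it was at the start of the episode above 0.03 m).
It also fails if it takes over 72 s, if anything falls off the work surface, if the arm or the gripper's body presses on something with over 40 N, if the wrist force passes 120 N, or if a joint passes its speed limit or range.

## Working session

There is one attempt and no reset: what is moved stays moved. The work goes in short steps, each a Python script; the robot and the scene stay as the last script left them, time stands still between calls to the robot, and variables do not carry over. Pictures are saved under pics/ and viewed, about 8 in all and at most 12, crops included, and the job is handed in when it is done.

```bash
mkdir -p pics
cat > h.py <<'E'
from bench import env
import numpy as np, cv2
def grab(n, save=None):
    c=env.get_calibration(n); im,d=env.grab_frame(n)
    if save: cv2.imwrite('pics/'+save,im[:,:,::-1])
    return im,d,c
def plane(c,uv,z):
    K=np.array(c['intrinsics'],float);D=np.array(c['D'],float);T=np.array(c['pose'],float)
    p=cv2.undistortPoints(np.array(uv,float).reshape(-1,1,2),K,D).reshape(-1,2)
    r=np.c_[p,np.ones(len(p))]@T[:3,:3].T; o=T[:3,3]
    return o+r*((z-o[2])/r[:,2])[:,None]
def cloud(c,d):
    K=np.array(c['intrinsics'],float);D=np.array(c['D'],float);T=np.array(c['pose'],float)
    v,u=np.mgrid[:480,:640]
    p=cv2.undistortPoints(np.stack([u,v],-1).reshape(-1,1,2).astype(float),K,D).reshape(480,640,2)
    P=np.dstack([p,np.ones((480,640))])*d[...,None]
    return P@T[:3,:3].T+T[:3,3]
E
python3 - <<'E'
from h import *
for n in ['scene','side']:
    im,d,c=grab(n,n+'0.png'); print(n,np.round(c['pose'],3).tolist(),np.array(c['intrinsics'])[0,0])
    np.savez(n+'0.npz',im=im,P=cloud(c,d))
s=env.get_state();print(s)
E
```

```text
scene [[-0.393, 0.704, -0.592, 1133.422], [0.919, 0.31, -0.241, 222.06], [0.014, -0.639, -0.769, 839.884], [0.0, 0.0, 0.0, 1.0]] 458.72611441070586
side [[-0.989, 0.109, -0.1, 680.985], [0.148, 0.755, -0.639, 718.422], [0.007, -0.647, -0.763, 949.352], [0.0, 0.0, 0.0, 1.0]] 602.1513624158824
{'clock': 0.1, 'joint_positions': array([9.39315017e-01, 1.04647730e-01, 9.65397300e-02, 1.56392332e+00,
       1.39741542e-05, 1.35308324e+00]), 'joint_vel': array([-0.00162551, -0.00089953,  0.00285646,  0.00151408, -0.00305214,
       -0.00042411]), 'tau': array([ 6.26633788e-03, -5.58206320e+01,  5.04719889e+01,  1.31227679e-02,
       -2.30020842e-04, -2.43706900e-06]), 'ee_pos': array([241.04395079, 549.11276658, 230.59130787]), 'tool_rot': array([ 0.5916332 , -0.38678157,  0.59245374,  0.38648253]), 'wrist_force': array([ 0.53029225, -0.03729539, -0.25848647]), 'wrist_torque': array([-0.00472138, -0.00339753, -0.01903638]), 'opening': 85.51194767072971}
```

View pics/scene0.png

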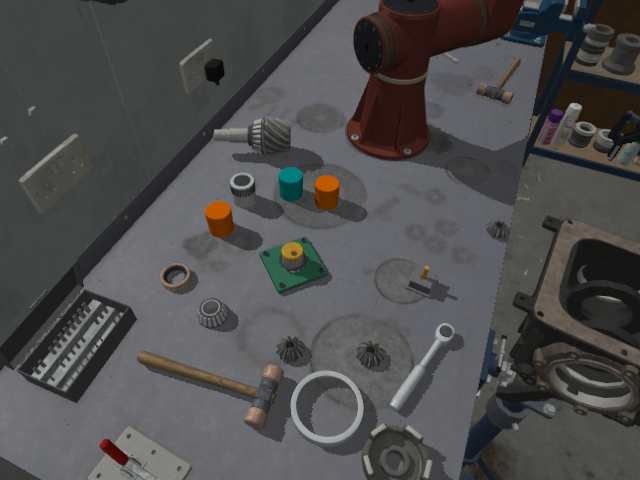

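View pics/side0.png

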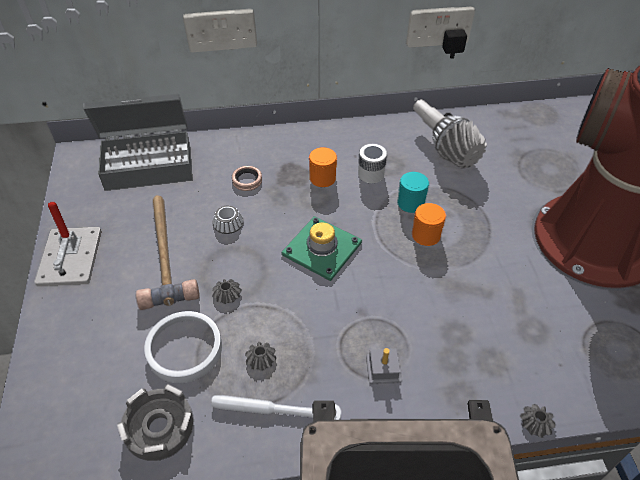

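The scene view shows the collar at (243,188), the hub at (292,252) and the pin at (425,270). In the side view they are at (372,160), (322,232) and (386,355).

Run:
```python
from h import *
for n,pts in [('scene',dict(hub=(292,252),pin=(425,270),collar=(243,183))),('side',dict(hub=(322,232),pin=(386,352),collar=(372,152)))]:
    z=np.load(n+'0.npz');im,P=z['im'],z['P'];c=env.get_calibration(n)
    hsv=cv2.cvtColor(im,cv2.COLOR_RGB2HSV)
    m=cv2.inRange(hsv,(18,150,90),(32,255,255))
    k,l,st,ce=cv2.connectedComponentsWithStats(m)
    for i in range(1,k):
        if st[i,4]>15: print(n,'yellow',ce[i].round(1),st[i])
    for nm,H in [('hub',57),('pin',62),('collar',66)]:
        u,v=pts[nm]; print(nm,plane(c,[pts[nm]],H).round(1), end=' ')
        w=P[v-25:v+25,u-25:u+25].reshape(-1,3); w=w[(w[:,2]>H-5)&(w[:,2]<H+6)]
        print('depth',len(w),w.mean(0).round(1) if len(w) else '', ((w.min(0)+w.max(0))/2).round(1) if len(w) else '')
```

```text
scene yellow [291.8 250.5] [282 242  21  18 296]
scene yellow [424.7 270.5] [422 266   7  12  24]
hub [[572.2 -52.3  57. ]] depth 301 [566.6 -54.8  56.3] [566.6 -55.1  56.4]
pin [[506.8 226.8  62. ]] depth 21 [498.5 227.6  60.7] [497.5 227.4  60.7]
collar [[ 430.3 -249.6   66. ]] depth 420 [ 439.9 -256.7   65.9] [ 460.5 -257.9   65.7]
side yellow [320.9 237.5] [310 230  24  14 151]
side yellow [385.2 356.1] [382 349   7  15  64]
hub [[563.5 -51.1  57. ]] depth 372 [563.9 -52.4  56.5] [563.8 -54.4  57.1]
pin [[497.3 231.3  62. ]] depth 33 [497.2 228.6  61.4] [497.5 228.2  60.8]
collar [[ 422.  -258.3   66. ]] depth 429 [ 421.8 -254.    66.1] [ 421.5 -255.4   66.4]
```

```bash
cat >> h.py <<'E'
from scipy.spatial.transform import Rotation as R
def q(phi,tilt=0):
    z=np.array([np.cos(phi),np.sin(phi),0]);x=np.array([0,0,-1.]);y=np.cross(z,x)
    a=R.from_matrix(np.c_[x,y,z]).as_quat(); return np.r_[a[3],a[:3]]
def st():
    s=env.get_state(); print('t',round(s['clock'],2),'p',s['ee_pos'].round(1),'F',s['wrist_force'].round(1),'T',s['wrist_torque'].round(2),'op',round(s['opening'],1),'j6',s['joint_positions'][5].round(2)); return s
E
python3 - <<'E'
from h import *
s=env.get_state();o=s['tool_rot'];M=R.from_quat(np.r_[o[1:],o[0]]).as_matrix();print(M.round(2))
phi=np.arctan2(M[1,2],M[0,2]);print('phi',phi)
for nm,p in dict(pin=(498,228),hub=(566,-54),col=(422,-255)).items():
    for f in np.arange(-np.pi,np.pi,np.pi/6):
        j=env.solve_ik([*p,180],q(f)); print(nm,round(f,2),None if j is None else j.round(2)[[0,5]],end=';')
    print()
c=env.get_calibration('wrist');print((np.array(c['pose'])[:3,3]-s['ee_pos']).round(), np.array(c['pose'])[:3,:3].round(2).tolist())
env.move_ptp([498,228,170],q(phi)); im,d,c=grab('wrist','w1.png'); st(); np.savez('w1.npz',im=im,P=cloud(c,d))
E
```

```text
[[-0.   -0.92  0.4 ]
 [-0.    0.4   0.92]
 [-1.    0.   -0.  ]]
phi 1.1570282679485187
pin -3.14 [ 0.19 -1.38];pin -2.62 [ 0.19 -1.9 ];pin -2.09 [ 0.19 -2.43];pin -1.57 [ 0.19 -2.95];pin -1.05 [0.19 2.81];pin -0.52 [0.19 2.28];pin -0.0 [0.19 1.76];pin 0.52 [0.19 1.24];pin 1.05 [0.19 0.71];pin 1.57 [0.19 0.19];pin 2.09 [ 0.19 -0.33];pin 2.62 [ 0.19 -0.86];
hub -3.14 [-0.33 -1.9 ];hub -2.62 [-0.33 -2.42];hub -2.09 [-0.33 -2.94];hub -1.57 [-0.33  2.82];hub -1.05 [-0.33  2.29];hub -0.52 [-0.33  1.77];hub -0.0 [-0.33  1.25];hub 0.52 [-0.33  0.72];hub 1.05 [-0.33  0.2 ];hub 1.57 [-0.33 -0.33];hub 2.09 [-0.33 -0.85];hub 2.62 [-0.33 -1.37];
col -3.14 [-0.81 -2.38];col -2.62 [-0.81 -2.9 ];col -2.09 [-0.81  2.86];col -1.57 [-0.81  2.33];col -1.05 [-0.81  1.81];col -0.52 [-0.81  1.28];col -0.0 [-0.81  0.76];col 0.52 [-0.81  0.24];col 1.05 [-0.81 -0.29];col 1.57 [-0.81 -0.81];col 2.09 [-0.81 -1.33];col 2.62 [-0.81 -1.86];
[-67.  29. 143.] [[0.4, 0.88, 0.26], [0.92, -0.38, -0.12], [-0.0, 0.29, -0.96]]
t 1.68 p [497.7 229.  170.2] F [ 0.1  0.2 -0.5] T [ 0.04  0.01 -0.03] op 85.1 j6 0.6
```

View pics/w1.png

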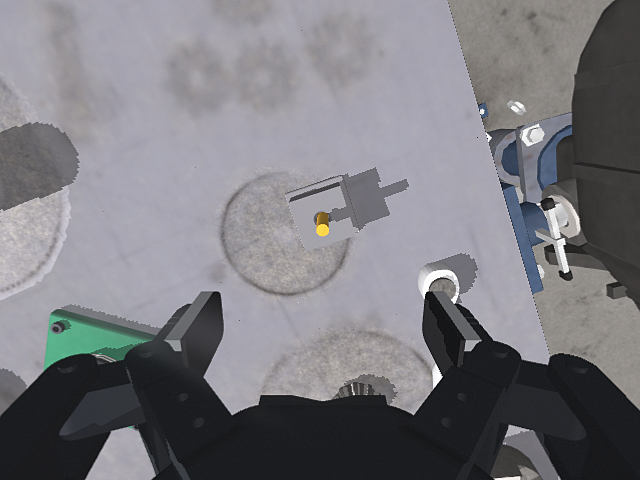

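Run:
```python
from h import *
z=np.load('w1.npz');im,P=z['im'],z['P'];c=env.get_calibration('wrist')
hsv=cv2.cvtColor(im,cv2.COLOR_RGB2HSV)
m=cv2.inRange(hsv,(18,150,90),(32,255,255)); k,l,s,ce=cv2.connectedComponentsWithStats(m)
for i in range(1,k):
    if s[i,4]>15:
        w=P[l==i]; t=w[w[:,2]>58]; print(ce[i].round(1),s[i],len(t),t.mean(0).round(1) if len(t) else '')
print('top ray',plane(c,[(322.5,229.5),(440,285)],62).round(1),'ratchet',plane(c,[(440,287)],20).round(1))
w=P[(P[...,2]>24)&(P[...,2]<32)&(abs(P[...,0]-498)<50)&(abs(P[...,1]-228)<50)];print('stand top',w.min(0).round(),w.max(0).round())
w=w.astype(np.float32);print(cv2.minAreaRect(w[:,:2]))
```

```text
[322.2 223.8] [316 212  13  24 248] 133 [494.4 229.6  70. ]
top ray [[497.  228.8  62. ]
 [577.5 297.   62. ]] ratchet [[604.  302.9  20. ]]
stand top [472. 204.  24.] [521. 253.  32.]Traceback (most recent call last):
  File "<stdin>", line 10, in <module>
cv2.error: OpenCV(4.12.0) /io/opencv/modules/imgproc/src/convhull.cpp:143: error: (-215:Assertion failed) total >= 0 && (depth == CV_32F || depth == CV_32S) in function 'convexHull'
```

Run:
```python
from h import *
phi=1.157
env.servo_line([497.2,228.8,80],q(phi)); env.servo_line([497.2,228.8,34],vel=80); st()
env.close_gripper(40); st(); env.servo_line([497.2,228.8,110],vel=120); st()
env.move_ptp([566,-54,170],q(phi)); env.wait(.2); im,d,c=grab('wrist','w2.png'); st(); np.savez('w2.npz',im=im,P=cloud(c,d))
hsv=cv2.cvtColor(im,cv2.COLOR_RGB2HSV)
m=cv2.inRange(hsv,(15,120,60),(35,255,255)); k,l,s,ce=cv2.connectedComponentsWithStats(m)
for i in range(1,k):
    if s[i,4]>15: print(ce[i].round(1),s[i])
```

```text
t 3.16 p [497.3 228.8  34.1] F [-0.  -0.1  0.7] T [ 0.01 -0.02  0.03] op 85.0 j6 0.61
t 3.84 p [497.3 228.8  34.2] F [-0.7 -0.9  1.9] T [ 0.01  0.07 -0.02] op 8.4 j6 0.61
t 4.62 p [496.8 228.7 109.2] F [-0.5  0.4 -1.3] T [-0.05  0.06  0.05] op 8.6 j6 0.61
t 6.02 p [565.9 -52.9 169.8] F [ 0.3 -0.4  0.2] T [-0.02 -0.02 -0.04] op 8.4 j6 0.09
[318.9 224.9] [ 288  195   64   61 2923]
[102.6 248.6] [ 97 245  12   9  21]
[ 86.9 247.8] [ 81 246  13   5  19]
[119.4 251. ] [110 246  21  12  60]
[130.6 259.3] [122 254  18  11  44]
[ 66.5 293.9] [  29  261   76   67 3810]
[137.3 265.1] [131 262  12   8  30]
[322.4 305.5] [ 311  269   23   71 1387]
```

View pics/w2.png

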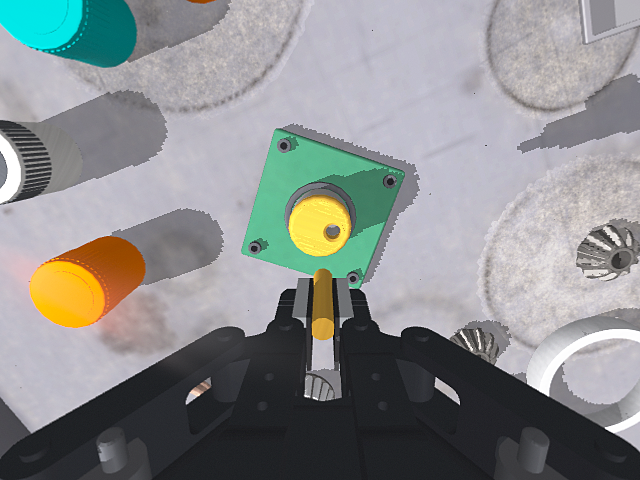

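The pin is held, and its tip shows at about (322,270). The hub's brass disc is at (320,224), with the hole at (333,231). I'll measure the hole outline.

Run:
```python
from h import *
z=np.load('w2.npz');im=z['im'];c=env.get_calibration('wrist')
hsv=cv2.cvtColor(im,cv2.COLOR_RGB2HSV)
m=cv2.inRange(hsv,(15,120,60),(35,255,255))
k,l,s,ce=cv2.connectedComponentsWithStats(m); d=(l==l[224,310]).astype(np.uint8)
ct,hi=cv2.findContours(d,cv2.RETR_CCOMP,cv2.CHAIN_APPROX_NONE)
for a,h in zip(ct,hi[0]):
    if len(a)>8:
        e=cv2.fitEllipse(a); print(h[3],cv2.contourArea(a),np.round(e[0],1),np.round(e[1],1),plane(c,[e[0]],57).round(1))
st()
cv2.imwrite('pics/w2c.png',cv2.resize(im[185:270,275:365,::-1],None,fx=7,fy=7,interpolation=cv2.INTER_NEAREST))
```

```text
-1 2954.5 [319.5 225.1] [60.8 61.9] [[562.1 -54.4  57. ]]
0 138.5 [332.5 229.6] [12.3 14.7] [[569.5 -46.5  57. ]]
t 6.02 p [565.9 -52.9 169.8] F [ 0.3 -0.4  0.2] T [-0.02 -0.02 -0.04] op 8.4 j6 0.09
```

View pics/w2c.png

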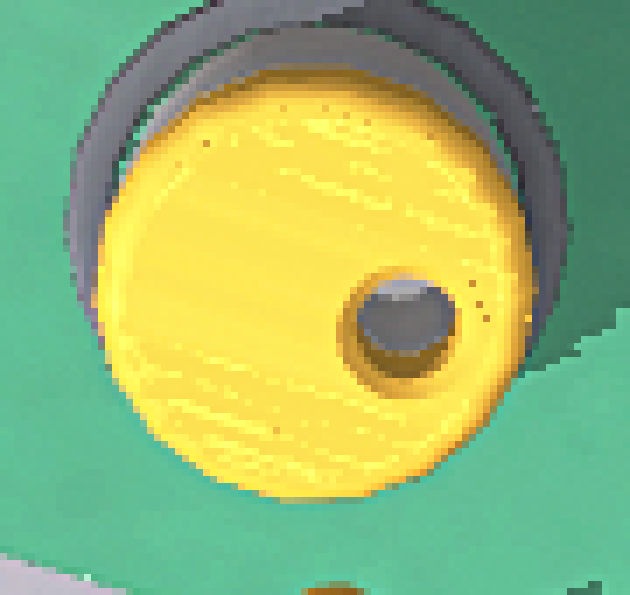

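Run:
```python
from h import *
c=env.get_calibration('wrist')
h=plane(c,[(331.8,231.9)],57)[0]; b=plane(c,[(319.5,225)],54.5)[0]
print('hole',h,'hub',b,np.hypot(*(h-b)[:2]),'foot',plane(c,[(322.3,274)],148))
phi=1.157
env.servo_line([h[0],h[1],105],q(phi)); env.servo_line([h[0],h[1],85],vel=80);env.wait(.3); s=st(); 
for z in np.arange(82,59.9,-2):
    env.servo_line([h[0],h[1],z],vel=30); s=st()
    if abs(s['wrist_force'][2])>5: break
grab('wrist','w3.png')
```

```text
hole [570.99781156 -47.73564912  57.        ] hub [562.63385852 -54.60188631  54.5       ] 10.821318016617955 foot [[564.63257414 -53.02468854 148.        ]]
t 7.3 p [571.2 -47.8  85.4] F [-0.3 -0.4 -0.2] T [-0.02  0.02  0.  ] op 8.8 j6 0.1
t 7.55 p [570.8 -47.7  81.7] F [ 0.5  0.1 -1. ] T [ 0.06 -0.04 -0.03] op 8.9 j6 0.1
t 7.8 p [570.9 -47.7  79.8] F [ 0.5 -0.1 -0.2] T [ 0.02 -0.    0.  ] op 8.8 j6 0.1
t 8.05 p [571.  -47.6  77.8] F [ 1.3  0.8 -0.5] T [ 0.13 -0.08 -0.01] op 8.4 j6 0.1
t 8.3 p [571.1 -47.6  75.9] F [ 1.7  1.3 -1.4] T [ 0.32 -0.29 -0.  ] op 8.2 j6 0.1
t 8.55 p [571.  -47.6  73.8] F [ 1.6  0.9 -1.7] T [ 0.6  -0.43  0.02] op 8.4 j6 0.1
t 8.8 p [571.  -47.5  71.8] F [ 2.8  3.1 -0.5] T [ 0.73 -0.52  0.  ] op 8.5 j6 0.1
t 9.05 p [571.1 -47.6  69.9] F [ 2.2  4.  -0.4] T [ 0.94 -0.58 -0.02] op 8.7 j6 0.1
t 9.3 p [571.1 -47.6  67.9] F [2.  4.6 1.1] T [ 1.03 -0.58  0.01] op 8.7 j6 0.1
t 9.55 p [571.1 -47.5  65.8] F [2.9 4.8 0.4] T [ 1.04 -0.63 -0.02] op 8.7 j6 0.1
t 9.8 p [571.  -47.5  63.8] F [2.5 4.8 1.2] T [ 1.07 -0.63 -0.04] op 8.8 j6 0.1
t 10.05 p [571.1 -47.5  61.8] F [3.1 5.2 0. ] T [ 1.07 -0.64 -0.05] op 8.7 j6 0.1
t 10.3 p [571.1 -47.5  59.8] F [2.6 4.1 0.5] T [ 1.11 -0.58  0.  ] op 8.7 j6 0.1
```

View pics/w3.png

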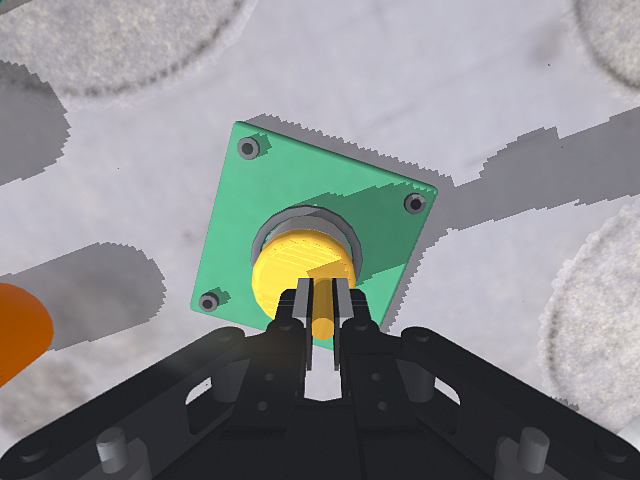

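The pin is in the hole, with about 5 N of side load. I'll null that first, which also refines the hub position, and then release.

Run:
```python
from h import *
p=np.array([571.,-47.7,60.]);u=np.array([.5,.86,0])
for i in range(4):
    s=st(); f=s['wrist_force'][:2]
    if np.hypot(*f)<1.2: break
    p[:2]+=0.5*f/np.hypot(*f); env.servo_line(p,vel=20)
print('hole cmd',p); np.save('hole.npy',p)
env.release(); env.wait(.2); env.servo_line([*p[:2],110],vel=150); env.close_gripper(40)
st()
for z in range(88,68,-2):
    env.servo_line([*p[:2],z],vel=40); s=env.get_state()
    if s['wrist_force'][2]>6: break
st(); env.servo_line([*p[:2],170],vel=200); env.release()
im,d,c=grab('wrist','w4.png'); np.savez('w4.npz',im=im,P=cloud(c,d)); st()
```

```text
t 10.35 p [571.1 -47.5  59.8] F [2.7 5.1 0.7] T [ 1.12 -0.68 -0.06] op 8.5 j6 0.1
t 10.6 p [571.1 -47.4  59.8] F [ 2.6  2.3 -0.1] T [ 0.54 -0.4   0.06] op 8.3 j6 0.1
t 10.85 p [571.3 -47.3  59.8] F [-0.3  0.1 -0.1] T [-0.03 -0.02  0.01] op 8.4 j6 0.1
hole cmd [571.61260703 -46.93141962  60.        ]
t 13.03 p [571.6 -46.9 110. ] F [-0.4 -0.4  0.3] T [-0.03 -0.01  0.01] op -0.0 j6 0.1
t 15.97 p [572.4 -47.2  71. ] F [-0.7  0.1  6.1] T [-0.01  0.03 -0.03] op 0.2 j6 0.1
t 17.46 p [571.7 -47.  170.1] F [ 0.1  0.1 -0.1] T [-0.02 -0.01 -0.  ] op 85.4 j6 0.1
```

View pics/w4.png

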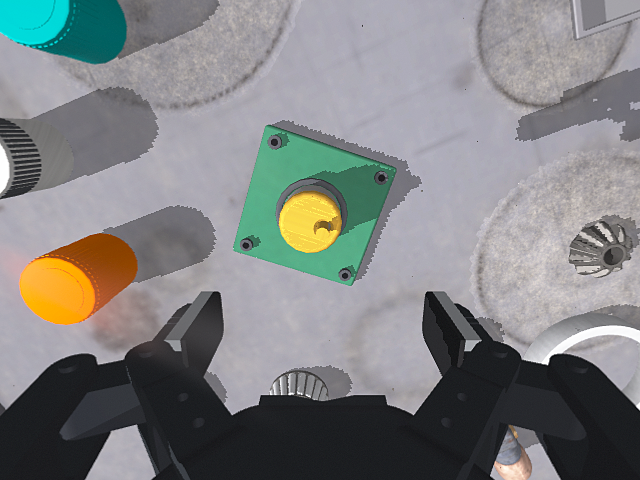

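The push met the pin top at TCP z = 71, which is 57 + 14, so the pin is fully down. The image agrees, with the pin at (323,227). The collar is next.

Run:
```python
from h import *
cs=env.get_calibration('side'); print('teal,orange1,orange2',plane(cs,[(413,180),(322,157),(430,212)],64).round().tolist())
env.move_ptp([422,-255,190],q(1.05-.5)); env.wait(.15)
im,d,c=grab('wrist','w5.png'); np.savez('w5.npz',im=im,P=cloud(c,d)); st()
P=cloud(c,d); w=P[(abs(P[...,2]-66)<5)&(np.hypot(P[...,0]-422,P[...,1]+255)<50)]
print(len(w),w.mean(0),cv2.minEnclosingCircle(w[:,:2].astype(np.float32)))
```

```text
teal,orange1,orange2 [[353.0, -162.0, 64.0], [533.0, -260.0, 64.0], [342.0, -67.0, 64.0]]
t 18.67 p [ 422.6 -254.1  189.8] F [-0.6 -0.1 -1.6] T [0.02 0.05 0.01] op 85.7 j6 0.21
4140 [ 420.18299704 -256.05957638   66.71194478] ((420.960693359375, -257.5948181152344), 30.76221466064453)
```

View pics/w5.png

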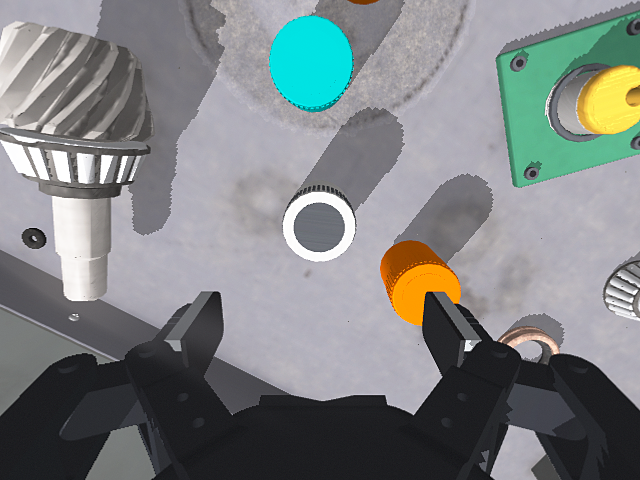

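The white collar top is centred at about (319.5,226). The jaws are clear of both orange and teal look-alikes.

Run:
```python
from h import *
z=np.load('w5.npz');im=z['im'];c=env.get_calibration('wrist')
hsv=cv2.cvtColor(im,cv2.COLOR_RGB2HSV); m=cv2.inRange(hsv,(0,0,225),(180,30,255)); m[:,:270]=0;m[:,370:]=0;m[:180]=0;m[275:]=0
a=max(cv2.findContours(m,cv2.RETR_EXTERNAL,cv2.CHAIN_APPROX_NONE)[0],key=len); e=cv2.fitEllipse(cv2.convexHull(a)); print(e)
p=plane(c,[e[0]],66)[0]; print(p)
f=.55
env.servo_line([p[0],p[1],100],q(f)); env.servo_line([p[0],p[1],32],vel=90); st()
env.close_gripper(60); st(); env.servo_line([p[0],p[1],40],vel=40); env.wait(.2); st(); env.servo_line([p[0],p[1],150],vel=150); env.wait(.2);st()
grab('wrist','w6.png')
```

```text
((318.6571350097656, 226.20001220703125), (69.65026092529297, 72.18807220458984), 91.79075622558594)
[ 420.47366061 -257.00071174   66.        ]
t 20.32 p [ 420.8 -257.3   32.6] F [ 0.3 -0.6  0.3] T [ 0.01 -0.02  0.01] op 85.5 j6 0.21
t 20.7 p [ 421.  -257.4   33.1] F [-0.9  0.9  5.5] T [0.28 0.12 0.02] op 59.0 j6 0.21
t 21.25 p [ 420.3 -256.8   39.7] F [-0.4 -0.2 -3.6] T [-0.06  0.03  0.03] op 58.8 j6 0.21
t 22.33 p [ 420.  -256.6  149. ] F [-0.4 -0.8 -2.6] T [-0.01  0.01 -0.03] op 58.1 j6 0.21
```

View pics/w6.png

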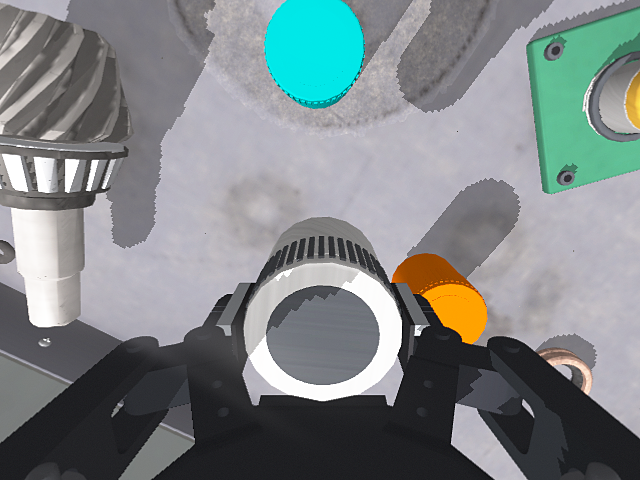

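Run:
```python
from h import *
f=.55;p=np.array([563.1,-54.0])
env.move_ptp([*p,130],q(f)); env.servo_line([*p,96],vel=100); env.wait(.2); s=st(); f0=s['wrist_force']
for z in np.arange(93,62,-2.):
    env.servo_line([*p,z],vel=40); s=st()
    if s['wrist_force'][2]-f0[2]>5: break
```

```text
t 24.06 p [563.6 -54.3  96.9] F [ 0.3 -0.1 -3.3] T [ 0.    0.   -0.03] op 58.7 j6 0.69
t 24.31 p [563.  -53.9  92.9] F [-1.  -0.3 -3. ] T [-0.02 -0.02 -0.03] op 58.7 j6 0.69
t 24.56 p [563.  -53.9  90.8] F [-1.2 -0.4 -1.9] T [ 0.    0.06 -0.01] op 58.8 j6 0.69
t 24.81 p [563.  -54.   88.8] F [-1.  -0.1 -2.8] T [ 0.02 -0.01 -0.  ] op 58.7 j6 0.69
t 25.06 p [563.1 -54.   86.9] F [ 0.3 -0.  -2.8] T [ 0.01 -0.04 -0.01] op 58.5 j6 0.69
t 25.31 p [563.2 -54.   84.9] F [ 1.3 -0.5 -3.9] T [-0.05 -0.14  0.02] op 58.2 j6 0.69
t 25.56 p [563.2 -54.1  82.9] F [ 0.6 -0.3 -4.6] T [-0.11 -0.36 -0.04] op 58.6 j6 0.69
t 25.81 p [563.1 -54.1  80.9] F [ 1.  -1.  -4.8] T [-0.18 -0.36 -0.01] op 58.6 j6 0.69
t 26.06 p [563.2 -54.1  78.9] F [ 2.  -0.3 -4.9] T [-0.19 -0.44  0.03] op 58.5 j6 0.69
t 26.31 p [563.1 -54.   76.9] F [ 2.6 -1.  -5.4] T [-0.27 -0.5  -0.  ] op 58.5 j6 0.69
t 26.56 p [563.2 -54.1  74.9] F [ 2.1 -1.1 -5. ] T [-0.28 -0.58 -0.02] op 58.6 j6 0.69
t 26.81 p [563.1 -54.   72.9] F [ 2.6 -0.4 -5.8] T [-0.25 -0.72  0.03] op 58.2 j6 0.69
t 27.06 p [563.1 -54.   70.9] F [ 2.6 -1.5 -4.8] T [-0.33 -0.61 -0.  ] op 58.7 j6 0.69
t 27.31 p [563.1 -54.   68.8] F [ 2.8 -1.3 -4.7] T [-0.3  -0.72  0.01] op 58.4 j6 0.69
t 27.56 p [563.1 -54.   66.8] F [ 4.2 -1.8 -4. ] T [-0.34 -0.77 -0.04] op 58.5 j6 0.69
t 27.81 p [563.1 -54.   64.9] F [ 2.9 -1.6 -4.6] T [-0.31 -0.76 -0.01] op 58.4 j6 0.69
t 28.06 p [563.5 -54.   63.9] F [ 0.2 -0.2  5.3] T [ 0.08 -0.23  0.04] op 58.6 j6 0.69
```

The web rests on the pin at TCP z = 63.9, where 64 was expected. I'll turn the collar with a light push and watch for the force to drop.

Run:
```python
from h import *
p=np.array([563.4,-54.1]);f=.55
env.servo_line([*p,63.2],vel=20); s=st()
for i in range(40):
    f+=.06; env.servo_line([*p,63.0],q(f),vel=40); s=env.get_state()
    print(round(f,2),round(s['clock'],2),s['ee_pos'][2].round(2),s['wrist_force'].round(1),s['wrist_torque'].round(2)[2])
    if s['wrist_force'][2]<1 and s['ee_pos'][2]<63.5: break
    if s['clock']>48: break
np.save('f.npy',f); st()
```

```text
t 28.31 p [563.7 -54.1  63.8] F [-0.1  0.   6.4] T [ 0.07 -0.03 -0.01] op 58.4 j6 0.69
0.61 28.56 63.79 [1.  0.1 6.6] 0.02
0.67 28.81 63.82 [ 0.3 -0.8  7.4] -0.01
0.73 29.06 63.8 [0.1 0.4 7.1] 0.0
0.79 29.31 63.78 [ 0.4 -0.7  6.3] -0.04
0.85 29.56 63.82 [ 1.5 -0.5  4.9] -0.02
0.91 29.81 63.76 [ 3.1 -0.3  5.8] -0.06
0.97 30.06 63.8 [ 3.3 -0.3  5.2] -0.06
1.03 30.31 63.79 [ 4.  -1.3  6.7] -0.03
1.09 30.56 63.77 [ 3.2 -0.9  6. ] -0.03
1.15 30.81 63.76 [ 5.  -1.4  5.6] -0.07
1.21 31.06 63.71 [ 4.1 -1.7  5.2] -0.11
1.27 31.31 63.65 [ 4.2 -1.5  5.3] -0.06
1.33 31.56 63.61 [ 3.5 -1.2  5.6] -0.04
1.39 31.81 63.54 [ 3.2 -0.5  6.4] -0.06
1.45 32.06 63.44 [ 3.6 -1.3  6.5] -0.03
1.51 32.31 63.25 [ 3.3 -2.   6.4] -0.02
1.57 32.56 62.87 [ 2.6 -1.6  2.5] 0.01
1.63 32.81 62.0 [ 2.2  0.  -2.7] 0.0
t 32.81 p [562.6 -53.7  62. ] F [ 2.2  0.  -2.7] T [-0.04 -0.48  0.  ] op 58.3 j6 -0.38
```

Run:
```python
from h import *
p=np.array([563.4,-54.1]);f=float(np.load('f.npy'))+.05
env.servo_line([*p,62.],q(f),vel=20); st()
for z in np.arange(61,44,-1.):
    env.servo_line([*p,z],vel=30); s=st()
    if s['wrist_force'][2]>(8 if z>57 else 22) : break
print(z)
```

```text
t 33.06 p [562.9 -53.9  61.3] F [ 2.9 -0.6 -5. ] T [-0.23 -0.59 -0.05] op 58.3 j6 -0.43
t 33.31 p [563.  -53.9  60.6] F [ 0.2  0.6 -3.7] T [-0.1  -0.27  0.01] op 58.4 j6 -0.43
t 33.56 p [563.1 -54.   59.8] F [-0.2  0.1 -2.8] T [-0.06  0.07 -0.04] op 58.5 j6 -0.44
t 33.81 p [563.3 -54.   58.9] F [-0.3  0.1 -2. ] T [ 0.06 -0.   -0.01] op 57.9 j6 -0.44
t 34.06 p [563.5 -54.1  58.1] F [ 0.2  0.3 -1.4] T [-0.01 -0.   -0.02] op 58.4 j6 -0.44
t 34.31 p [563.5 -54.1  57.1] F [-0.5 -0.3  0.5] T [-0.01  0.03 -0.01] op 58.5 j6 -0.44
t 34.56 p [563.5 -54.1  56.1] F [ 0.2 -0.9 -0.6] T [-0.04  0.01 -0.04] op 58.9 j6 -0.44
t 34.81 p [563.5 -54.1  55.1] F [ 0.5 -0.8  0.9] T [ 0.02 -0.07 -0.  ] op 58.6 j6 -0.44
t 35.06 p [563.5 -54.2  54.1] F [-0.3 -0.1  0.5] T [-0.02 -0.02 -0.03] op 58.3 j6 -0.44
t 35.31 p [563.5 -54.1  53.1] F [0.5 0.3 2.5] T [-0.05 -0.04  0.04] op 58.3 j6 -0.44
t 35.56 p [563.5 -54.1  52.1] F [-0.1 -0.2  2.6] T [-0.02 -0.01  0.02] op 58.6 j6 -0.44
t 35.81 p [563.5 -54.1  51.1] F [ 1.  -1.   4.4] T [ 0.01 -0.05 -0.  ] op 58.4 j6 -0.44
t 36.06 p [563.5 -54.2  50.1] F [ 0.5 -0.   3.5] T [-0.    0.01  0.01] op 58.3 j6 -0.44
t 36.31 p [563.6 -54.2  50.1] F [-4.4  0.9 12.7] T [ 0.23  0.9  -0.03] op 58.5 j6 -0.44
t 36.56 p [563.5 -54.2  50. ] F [-8.   0.4 21.5] T [ 0.49  1.72 -0.02] op 58.4 j6 -0.44
t 36.81 p [563.6 -54.1  50. ] F [-14.1   3.2  29.5] T [0.7  2.59 0.01] op 58.9 j6 -0.44
47.0
```

Hard stop at TCP z = 50.0, as predicted for home. I'll ease the push a little, check that it holds, and hand in.

Run:
```python
from h import *
env.servo_line([563.4,-54.1,48.3],vel=20); env.wait(.6); st(); grab('side','end.png'); st()
```

```text
t 37.66 p [563.7 -54.2  50.1] F [-6.7  1.3 18.9] T [ 0.44  1.41 -0.01] op 58.4 j6 -0.44
t 37.71 p [563.7 -54.1  50.1] F [-6.4  1.2 18.9] T [0.42 1.36 0.01] op 58.6 j6 -0.44
```

View pics/end.png

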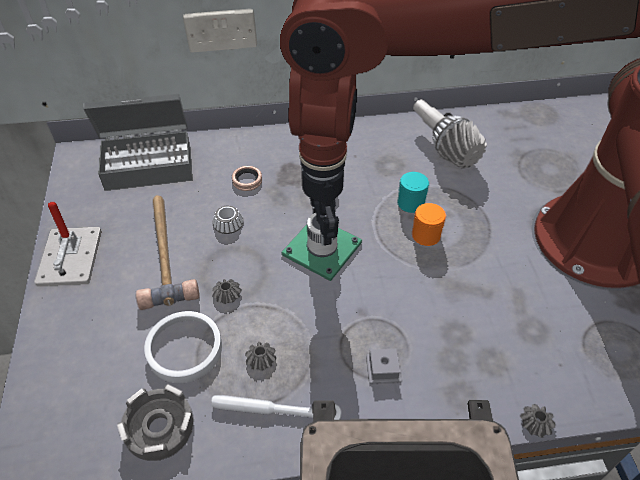

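The collar is on the hub at (322,240), held by the gripper, and the bystanders are where they started.

```bash
python3 -c "
from h import *
env.job_done(); st()"
```

```text
the job is handed in; nothing more can be done
the job is handed in; nothing more can be done
```

The pin is fully down in the hub, and the collar is pushed home over it and still held by the gripper. I handed the job in at about 38 s; no verdict is reported.

- **Pin:** I lowered it into the hole and released it. A 6 N push with the shut fingers stopped at TCP z = 71 mm, which is 14 mm above the hub top, so it is fully in.
- **Collar:** The web rested on the pin at z = 63.9 mm, where 64 was expected. A keyway dropped over the pin after turning about 1.1 rad.
- **Home:** The spring ring pushed back increasingly, then a hard stop came at z = 50 mm, the predicted home height. The collar is held there with about 19 N down.
- **Bystanders:** In the last side picture the seal, gear, bearing cone and ratchet stand where they began. One orange look-alike was hidden behind the arm, so I could not check it.
- **Side load:** The wrist still showed about 6 N and 1.4 N m while holding the collar down. No check failed.

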